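# Close the lock ring on the larger injection pump

## Robot

A 7-joint arm with a two-finger parallel gripper is mounted at the origin on the work surface. World frame = base frame: x ahead of the robot, y to its left, z up, the work surface at z = 0. Lengths are in m, angles in rad, forces in N, time in s.
With the tool pointing down it reaches from about 0.425 to 0.825 m from the base axis. Payload 3.6 kg.
Tool frame: the origin (TCP) lies at the very end of the fingers, on their centre line; the grasp point (between the pads) lies 19 mm behind it; z points along the fingers, y is the line along which they close (so a half turn about z gives the same grasp; the last joint's range is limited). The gripper opens to 85 mm and grips with 20 to 120 N. Pads are 22 mm wide; open, the fingers measure 114 mm over their backs; the gripper's body (76 mm by 85 mm) begins 54 mm behind the grasp point. The pads swing forward as they close: fully open they stand 13 mm farther back than shut.
Start: joints at [-1.353, 0.615, -0.013, 1.423, 0.008, 1.103, -0.04], TCP at [0.158, 0.631, 0.231] pointing down, gripper open.
Joint ranges: [-3.12, 3.12], [-0.3, 2.06], [-1.34, 1.32], [0.26, 2.42], [-1.36, 4.5], [0.01, 1.98], [-2.84, 2.84]. Speed limits (rad/s): [2.79, 2.79, 3.14, 3.14, 3.14, 3.14, 3.14].

## Interface

Orientations are given as a unit quaternion [x, y, z, w].
In Python, from workcell import env gives the robot as it stands.
- The arm moves only by the shell command python3 -m pendant 'ROWS' [FORCE]. ROWS is a JSON object of lists of equal length, an entry for each row: "grip": the finger opening in mm, from 0 to 85.4; "dp": the shift along the tool's x, y, z normalised to -1 to 1, where 1 is 1000 mm, a list of three; "rot": the turn, a rotation vector about the tool's x, y, z normalised to -1 to 1, where 1 is 0.1 rad, a list of three. In form: {"grip": [grip, ...], "dp": [[tx, ty, tz], ...], "rot": [[wx, wy, wz], ...]}. A call has exactly 5 rows; each row shifts and turns the commanded pose from where the row before left it, along the tool's axes as they then stand; what a row does not reach is not made up. A row lasts 1/10 s, in which the tool goes at most 50 mm and 8.59 degrees, less where a joint would pass 70% of its speed; a pose out of reach is approached as far as the arm can. A call with a number of a shift or a turn outside -1 to 1 is refused whole. A call with a gripper value outside its range is refused whole. The fingers move at their own pace and stop on an object; FORCE is the grip in N (left out, the last holds). Time passes only in rows, so rows that do not move let the fingers close, or fill a call up. It gives the time, the measured TCP pose, the force, the opening and the grip force at its end, in the units of the state.
- env.observe(): the state, without advancing time (a new reading comes with each control period).
- env.capture(name): name is "side" or "top"; returns (picture, depth): 384x512x3 uint8, blue, green, red; 384x512 float32, m along the optical axis (not along the pixel's ray), 0 where there is no reading.
- env.camera_model(name): a dict with "fx", "fy", "cx", "cy" (pixels), "k1" (the pictures are not rectified: a ray, as slopes to the right and down, at radius r is drawn at 1 + k1 r^2 times it, then the intrinsics apply), "world_to_cam" (4x4, takes a point from world to camera coordinates). Camera axes: x right, y up, looking along -z (the intrinsics and any distortion apply to the point x, -y, -z); pixel columns grow to the right and rows downward; lengths in m; the calibration is good to about 2 mm. A picture is of the moment at which its call begins. camera_model takes no time and is no camera call.
- env.sign_off(): hands the job in; it is judged then, once.
The state is a dict: "time": time; "joints": joint angles; "joint_vel": joint speeds; "joint_torque": joint torques, N m; "tcp_pos": TCP position; "orientation": TCP orientation; "ft_force": force on the tool from outside, world axes, zero at the start; "torque": the same for the moment, N m; "opening": finger opening in m; "grasp_force": force on a finger pad.
Only numpy, scipy, OpenCV 4.12 (cv2) and the standard library are available. Lean on these libraries where they do the work, as an engineer would, in place of code of your own. Each camera call takes 0.05 s, during which the arm holds its last target. There are 200 camera calls.

## Task

Two injection pumps stand on the bench. On the larger one, turn the cover's lock ring clockwise (seen from above) by its lug until the lug lines up with the arrow-shaped pointer on the pump housing, then let go. Leave the smaller pump's ring as it is.

Things in the scene. Friction and masses are not known exactly. Their poses are not given: they have to be found in the camera images.
- pump: Larger of two fixed look-alike aluminium pumps (base plate 150 x 120 mm). Origin on the bench, on the ring's vertical axis; z up. +x points along the pointer, a rib with arrowhead on the flange, 50-92 mm from the axis, top 77 mm above the bench. Dark steel lock ring: 84 mm diameter, 83-103 mm above the bench; the cap inside rises to 122 mm. Nothing else on the pump is above 80 mm.
- lock_ring (a joint): Angle (rad) of the larger pump's ring, growing clockwise seen from above; it turns about the pump's vertical axis and stays where left (0.12 N m friction). 0 fully open, 1.4 locked: lug straight over the pointer. Stops at 0 and 1.5. Starts at 0.1 to 0.7. In the pump's frame the lug lies 1.4 minus this value counterclockwise of +x.
- ring_lug (a point): Middle of the top edge of the larger ring's lug, 131 mm above the bench, 55 mm from the ring's axis. The lug is an upright pale steel fin 12 mm thick (along the turning direction), 32 mm long radially (38-70 mm from the axis), 46 mm tall with its top at 131 mm. Pinch it from above across its thickness, or push its side.
- small_lug (a point): Middle of the top edge of the smaller pump's lug, 93 mm above the bench, 37 mm from that pump's axis. That pump has the same shape at two thirds of the size (base plate 102 x 82 mm, ring 57 mm diameter). Its ring turns as easily and must not be turned.
There are look-alikes about, which are no part of the job. Leave any purple look-alike of the pump alone.

How it is judged:
By the outcome, as a careful person would: the job done as asked, in the order asked, and still so for the second after the job is handed in, with the robot touching nothing.
It also fails if it takes over 32 s, if anything falls off the work surface, if the arm or the gripper's body presses on something with over 40 N, if the wrist force passes 120 N, or if a joint passes its speed limit or range.

## Working session

There is one attempt and no reset: what is moved stays moved. The work goes in short steps, Python scripts to look and compute and a shell command to move; the robot and the scene stay as the last step left them, time stands still between calls to the robot, and variables do not carry over. Pictures are saved under pics/ and viewed, at most 10 in all, crops included, and the job is handed in when it is done.

```bash
mkdir -p pics; ls; python3 - <<'E'
from workcell import env
import cv2,numpy as np
for n in("top","side"):
    p,d=env.capture(n); cv2.imwrite(f"pics/{n}0.png",p); np.save(f"pics/{n}0.npy",d)
    m=env.camera_model(n); print(n,{k:(np.round(v,3).tolist()) for k,v in m.items()})
s=env.observe(); print({k:np.round(v,3).tolist() for k,v in s.items()})
E
```

```text
pics
top {'fx': 472.513, 'fy': 472.513, 'cx': 256.984, 'cy': 184.985, 'k1': -0.1, 'world_to_cam': [[0.026, -1.0, -0.015, 0.037], [0.995, 0.024, 0.1, -0.478], [-0.1, -0.017, 0.995, -0.972], [0.0, 0.0, 0.0, 1.0]]}
side {'fx': 439.823, 'fy': 439.823, 'cx': 257.086, 'cy': 186.72, 'k1': -0.105, 'world_to_cam': [[0.968, -0.25, 0.018, -0.444], [0.154, 0.65, 0.744, -0.182], [-0.198, -0.718, 0.668, -0.898], [0.0, 0.0, 0.0, 1.0]]}
{'time': 0.1, 'joints': [-1.353, 0.616, -0.013, 1.425, 0.008, 1.103, -0.04], 'joint_vel': [-0.001, -0.002, 0.001, -0.002, 0.001, -0.001, 0.0], 'joint_torque': [0.002, -47.039, 0.26, -17.157, 0.01, 0.006, -0.0], 'tcp_pos': [0.157, 0.63, 0.23], 'orientation': [0.122, 0.993, -0.001, -0.0], 'ft_force': [0.225, -0.603, -0.201], 'torque': [-0.007, -0.041, -0.014], 'grasp_force': 0.0, 'opening': 0.085}
```

View pics/top0.png

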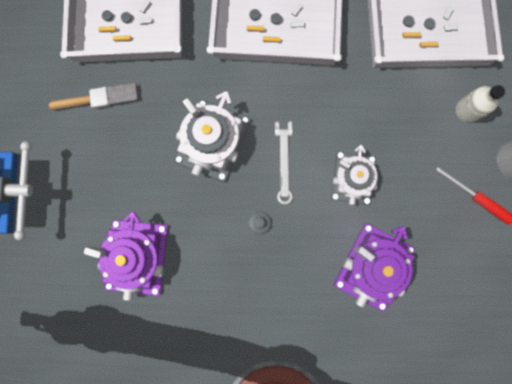

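View pics/side0.png

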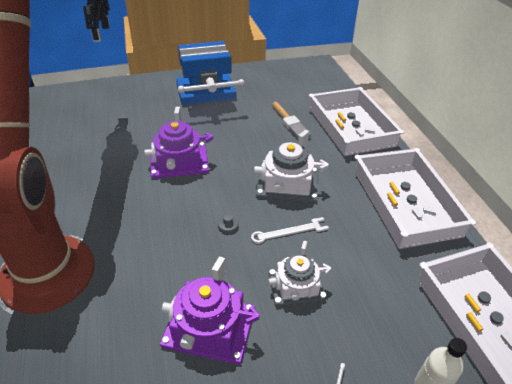

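The top view shows the larger pump at about (208,132) px with its pointer near (224,98) and its lug near (189,105). The smaller pump is at (358,175), and there are two purple look-alikes. The side view shows the larger pump near (290,170). I'll zoom in.

```bash
cat > h.py <<'E'
import cv2,numpy as np
from workcell import env
def ray(n,uv,z):
    "pixel -> world point on plane at height z"
    m=env.camera_model(n); W=np.array(m["world_to_cam"]); R,t=W[:3,:3],W[:3,3]
    K=np.array([[m["fx"],0,m["cx"]],[0,m["fy"],m["cy"]],[0,0,1.]])
    q=cv2.undistortPoints(np.array(uv,float).reshape(-1,1,2),K,np.array([m["k1"],0,0,0.])).reshape(-1,2)
    d=np.c_[q[:,0],-q[:,1],-np.ones(len(q))]@R; c=-R.T@t
    return c+d*((z-c[2])/d[:,2])[:,None]
E
python3 - <<'E'
import cv2,numpy as np
from h import *
a=cv2.imread("pics/top0.png")[80:190,165:265]; b=cv2.imread("pics/side0.png")[130:210,245:335]
a=cv2.resize(a,None,fx=4,fy=4,interpolation=2); b=cv2.resize(b,None,fx=4,fy=4,interpolation=2)
o=np.zeros((440,760,3),np.uint8); o[:440,:400]=a; o[:320,400:760]=b; cv2.imwrite("pics/z.png",o)
p=cv2.imread("pics/top0.png"); h=cv2.cvtColor(p,cv2.COLOR_BGR2HSV)
m=cv2.inRange(h,(12,120,100),(30,255,255)); m[:80]=0; n,l,s,c=cv2.connectedComponentsWithStats(m); print(s,c, ray("top",c[1:],.122))
p=cv2.imread("pics/side0.png"); h=cv2.cvtColor(p,cv2.COLOR_BGR2HSV)
m=cv2.inRange(h,(12,120,100),(30,255,255)); m[:,:270]=0;m[:135]=0; m[:,340:]=0;n,l,s,c=cv2.connectedComponentsWithStats(m); print(s,c, ray("side",c[1:],.122))
E
```

```text
[[     0      0    512    384 196406]
 [    60    104      1      1      1]
 [   202    125      9      9     54]
 [   358    172      5      4     18]
 [   117    256      9      9     66]
 [   384    267      9      9     63]] [[255.50774416 191.47087156]
 [ 60.         104.        ]
 [206.25925926 129.01851852]
 [360.         173.66666667]
 [121.03030303 259.93939394]
 [387.68253968 270.65079365]] [[ 0.62002995  0.44362654  0.122     ]
 [ 0.57387667  0.14823359  0.122     ]
 [ 0.49405138 -0.14869047  0.122     ]
 [ 0.31818004  0.30205325  0.122     ]
 [ 0.31166611 -0.20250584  0.122     ]]
[[     0      0    512    384 196542]
 [   287    145      8      6     37]
 [   297    259      6      6     29]] [[255.48690356 191.49800552]
 [290.40540541 147.2972973 ]
 [299.72413793 261.4137931 ]] [[ 0.57591199  0.14759026  0.122     ]
 [ 0.48875554 -0.18067012  0.122     ]]
```

View pics/z.png

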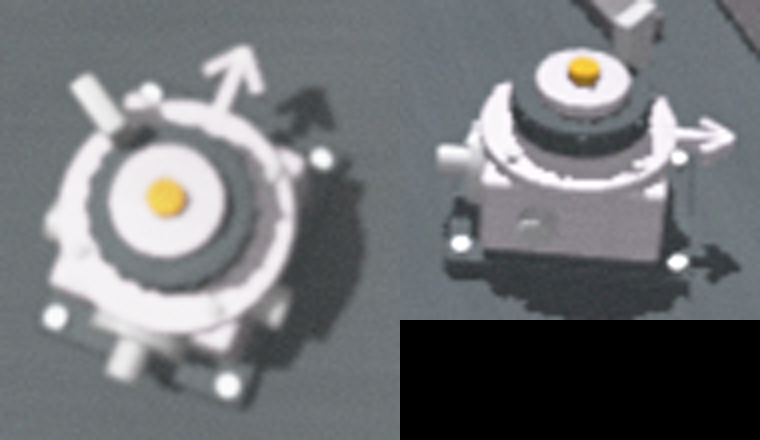

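```bash
python3 - <<'E'
from h import *
f=lambda x,y:(165+(x-1.5)/4,80+(y-1.5)/4)
ax=np.array([.575,.148,0])
for n,p,z in[("tip",f(247,47),.077),("rib",f(223,105),.077),("lug out",f(83,84),.131),("lugmid",f(97,104),.131),("lug in",f(110,124),.131)]:
    w=ray("top",[p],z)[0]-ax; print(n,w+ax,np.hypot(*w[:2]),np.degrees(np.arctan2(w[1],w[0])))
# project predicted lug for side check
m=env.camera_model("side");W=np.array(m["world_to_cam"])
for a in range(30,80,10):
    for z in(.131,.09):
        P=ax+[.055*np.cos(np.radians(a)),.055*np.sin(np.radians(a)),z]; c=W[:3,:3]@P+W[:3,3]; x,y=c[0]/-c[2],-c[1]/-c[2]; r=1+m["k1"]*(x*x+y*y)
        u,v=m["fx"]*x*r+m["cx"],m["fy"]*y*r+m["cy"]; print(a,z,round(u),round(v),"crop",round(400+(u-245)*4),round((v-130)*4))
d=np.load("pics/top0.npy"); print(np.round(d[98:116:2,180:204:2],3))
E
```

```text
tip [0.66330061 0.11587559 0.077     ] 0.09396262838526602 -19.991757184318306
rib [0.6325132  0.12708828 0.077     ] 0.06119696509382699 -19.981195612085862
lug out [0.62709778 0.18982228 0.131     ] 0.0668077982712964 38.756281156856375
lugmid [0.61728007 0.18256383 0.131     ] 0.05461009715318213 39.26589628522743
lug in [0.60749463 0.17582058 0.131     ] 0.04277716237840857 40.56879386927246
30 0.131 306 135 crop 642 20
30 0.09 304 149 crop 636 74
40 0.131 302 133 crop 629 14
40 0.09 301 147 crop 624 68
50 0.131 299 132 crop 615 9
50 0.09 297 146 crop 610 63
60 0.131 295 131 crop 600 5
60 0.09 294 145 crop 595 60
70 0.131 291 131 crop 584 4
70 0.09 290 144 crop 580 58
[[1.045 1.046 1.047 1.044 1.041 1.046 1.043 1.043 1.045 1.037 1.044 1.042]
 [1.045 1.044 0.91  0.909 0.907 1.042 1.042 1.04  1.042 1.04  1.03  1.026]
 [1.043 1.041 0.91  0.906 0.911 0.909 1.045 1.043 1.039 1.042 1.031 1.026]
 [1.04  1.042 1.042 0.908 0.905 0.909 1.042 1.038 1.043 0.974 0.974 0.974]
 [1.043 1.041 1.041 0.909 0.907 0.91  0.908 1.044 0.976 0.971 0.971 0.963]
 [1.04  1.04  1.04  1.043 0.909 0.909 0.907 0.906 0.973 0.962 0.963 0.962]
 [1.041 1.042 1.04  1.039 1.046 0.904 0.905 0.909 0.911 0.959 0.96  0.964]
 [1.04  1.038 1.041 1.039 1.042 0.911 0.906 0.906 0.913 0.957 0.    0.932]
 [1.04  1.038 1.04  1.041 0.964 0.959 0.912 0.913 0.924 0.933 0.932 0.936]]
```

The camera estimates agree. The axis is at (0.575,0.148), the pointer is at −20° and the lug at about 39.5°, so it needs roughly 59.5° clockwise. First I'll move over the lug.

```bash
python3 -m pendant '{"grip":[85,85,85,85,85],"dp":[[-0.037,-0.0215,0],[-0.037,-0.0215,0],[-0.037,-0.0215,0],[-0.037,-0.0215,0],[-0.037,-0.0215,0]],"rot":[[0,0,0],[0,0,0],[0,0,0],[0,0,0],[0,0,0]]}' 40
python3 -m pendant '{"grip":[85,85,85,85,85],"dp":[[-0.037,-0.0215,0],[-0.037,-0.0215,0],[-0.037,-0.0215,0],[-0.037,-0.0215,0],[-0.037,-0.0215,0]],"rot":[[0,0,0],[0,0,0],[0,0,0],[0,0,0],[0,0,0]]}'
python3 -m pendant '{"grip":[85,85,85,85,85],"dp":[[-0.037,-0.0215,0],[-0.037,-0.0215,0],[-0.037,-0.0215,0],[-0.037,-0.0215,0],[-0.037,-0.0215,0]],"rot":[[0,0,0],[0,0,0],[0,0,0],[0,0,0],[0,0,0]]}'
python3 -m pendant '{"grip":[85,85,85,85,85],"dp":[[0,0,0],[0,0,0],[0,0,0],[0,0,0],[0,0,0]],"rot":[[0,0,-0.94],[0,0,-0.94],[0,0,-0.94],[0,0,-0.94],[0,0,-0.94]]}'
python3 -m pendant '{"grip":[85,85,85,85,85],"dp":[[0,0,0],[0,0,0],[0,0,0],[0,0,0],[0,0,0]],"rot":[[0,0,-0.94],[0,0,-0.94],[0,0,-0.94],[0,0,-0.94],[0,0,-0.94]]}'
cat >> h.py <<'E'
def tool():
    from scipy.spatial.transform import Rotation as R
    s=env.observe(); M=R.from_quat(s["orientation"]).as_matrix(); p=np.array(s["tcp_pos"])
    print("t",s["time"],"tcp",p.round(4),"xang",np.degrees(np.arctan2(M[1,0],M[0,0])).round(2),"z",M[:,2].round(3),"F",np.round(s["ft_force"],1),"J",np.round(s["joints"],2),"open",s["opening"],s["grasp_force"])
    return p,M
E
python3 - <<'E'
from h import *
p,M=tool(); a=np.radians(39.5); g=np.array([.575+.057*np.cos(a),.148+.057*np.sin(a),.1])
print(M.T@(g-p))
E
```

```text
time: 0.6
tcp_pos: [0.3119, 0.4798, 0.2309]
orientation: [0.122, 0.993, -0.001, -0.0]
ft_force: [0.2, 1.1, -0.1]
opening: 0.0847
grasp_force: 0.0
time: 1.1
tcp_pos: [0.4652, 0.3308, 0.2309]
orientation: [0.122, 0.993, -0.0, -0.0]
ft_force: [-0.6, 1.0, -0.3]
opening: 0.0853
grasp_force: 0.0
time: 1.6
tcp_pos: [0.6186, 0.1818, 0.2308]
orientation: [0.122, 0.993, -0.0, -0.001]
ft_force: [0.6, 0.1, 0.1]
opening: 0.085
grasp_force: 0.0
time: 2.1
tcp_pos: [0.6174, 0.183, 0.2306]
orientation: [-0.114, 0.993, -0.0, -0.001]
ft_force: [-0.5, -0.4, -0.0]
opening: 0.085
grasp_force: 0.0
time: 2.6
tcp_pos: [0.6174, 0.183, 0.2306]
orientation: [-0.342, 0.94, -0.0, -0.001]
ft_force: [0.5, -0.5, 0.3]
opening: 0.085
grasp_force: 0.0
t 2.6 tcp [0.6174 0.183  0.2306] xang -139.95 z [-0.001 -0.001 -1.   ] F [ 0.5 -0.5  0.3] J [-0.2   0.61 -0.22  1.44  0.14  1.11  1.83] open 0.08501999634572159 0.0
[-2.20693095e-03 -9.01765343e-05  1.30612875e-01]
```

```bash
python3 -m pendant '{"grip":[85,85,85,85,85],"dp":[[-0.002,0,0.03],[0,0,0.03],[0,0,0.03],[0,0,0.025],[0,0,0.016]],"rot":[[0,0,0],[0,0,0],[0,0,0],[0,0,0],[0,0,0]]}'
python3 -m pendant '{"grip":[40,30,25,20,16],"dp":[[0,0,0],[0,0,0],[0,0,0],[0,0,0],[0,0,0]],"rot":[[0,0,0],[0,0,0],[0,0,0],[0,0,0],[0,0,0]]}' 30
python3 - <<'E'
from h import *
tool()
p,d=env.capture("top"); cv2.imwrite("pics/g.png",cv2.resize(p[70:200,150:290],None,fx=4,fy=4,interpolation=2))
E
```

```text
time: 3.1
tcp_pos: [0.6177, 0.1837, 0.0973]
orientation: [-0.341, 0.94, -0.0, -0.002]
ft_force: [0.4, -0.7, -1.2]
opening: 0.0849
grasp_force: 0.0
time: 3.6
tcp_pos: [0.6199, 0.1847, 0.1013]
orientation: [-0.341, 0.94, -0.0, 0.001]
ft_force: [-0.4, 1.0, -0.1]
opening: 0.0159
grasp_force: 0.0
t 3.6 tcp [0.6199 0.1847 0.1013] xang -140.17 z [ 0.002  0.001 -1.   ] F [-0.4  1.  -0.1] J [-0.21  0.75 -0.2   1.57  0.18  0.84  1.79] open 0.015896643867295612 0.0
```

View pics/g.png

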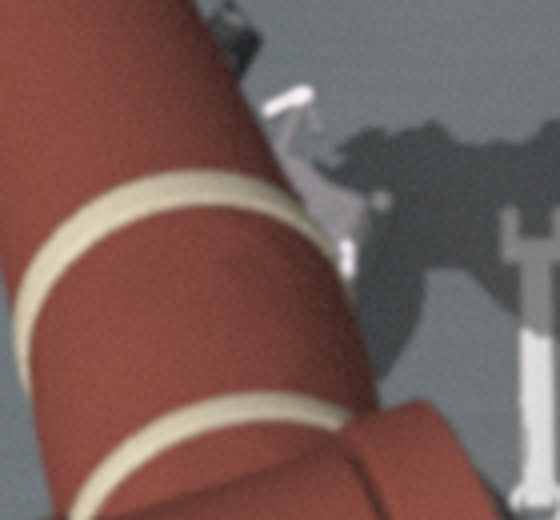

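The arm hides the lug from the top camera, but the fingers sit at 15.9 mm with no contact force. Closing will confirm the 12 mm fin.

```bash
python3 -m pendant '{"grip":[8,8,8,8,8],"dp":[[0,0,0],[0,0,0],[0,0,0],[0,0,0],[0,0,0]],"rot":[[0,0,0],[0,0,0],[0,0,0],[0,0,0],[0,0,0]]}' 30
python3 - <<'E'
from h import *
p,M=tool(); w=p[:2]-[.575,.148]; print(np.hypot(*w),np.degrees(np.arctan2(w[1],w[0])))
E
```

```text
time: 4.15
tcp_pos: [0.6189, 0.1855, 0.101]
orientation: [-0.341, 0.94, 0.001, 0.0]
ft_force: [-2.9, 1.8, 5.2]
opening: 0.0116
grasp_force: 29.7
t 4.15 tcp [0.6189 0.1855 0.101 ] xang -140.15 z [-0.     0.001 -1.   ] F [-2.9  1.8  5.2] J [-0.21  0.75 -0.2   1.57  0.18  0.84  1.79] open 0.01161088583699673 29.68740016222
0.057800438088838176 40.513916506227304
```

```bash
python3 -m pendant '{"grip":[8,8,8,8,8],"dp":[[0.00014,-0.004,0],[0.00014,-0.004,0],[0.00014,-0.004,0],[0.00014,-0.004,0],[0.00014,-0.004,0]],"rot":[[0,0,0.7],[0,0,0.7],[0,0,0.7],[0,0,0.7],[0,0,0.7]]}' 30
python3 - <<'E'
from h import *
p,M=tool(); w=p[:2]-[.575,.148]; print(np.hypot(*w),np.degrees(np.arctan2(w[1],w[0])))
E
```

```text
time: 4.65
tcp_pos: [0.6276, 0.1694, 0.101]
orientation: [-0.171, 0.985, 0.001, -0.001]
ft_force: [-6.0, 3.8, 7.1]
opening: 0.0116
grasp_force: 29.9
t 4.65 tcp [0.6276 0.1694 0.101 ] xang -160.26 z [-0.003  0.002 -1.   ] F [-6.   3.8  7.1] J [-0.24  0.75 -0.1   1.56  0.09  0.84  1.54] open 0.011648775989136214 29.893953502178192
0.05684674457549283 22.154749672950548
```

```bash
python3 -m pendant '{"grip":[8,8,8,8,8],"dp":[[0.00014,-0.004,0],[0.00014,-0.004,0],[0.00014,-0.004,0],[0.00014,-0.004,0],[0.00014,-0.004,0]],"rot":[[0,0,0.7],[0,0,0.7],[0,0,0.7],[0,0,0.7],[0,0,0.7]]}'
python3 -m pendant '{"grip":[8,8,8,8,8],"dp":[[0.00014,-0.004,0],[0.00014,-0.004,0],[0.00014,-0.004,0],[0.00014,-0.004,0],[0.00014,-0.004,0]],"rot":[[0,0,0.7],[0,0,0.7],[0,0,0.7],[0,0,0.7],[0,0,0.7]]}'
python3 -m pendant '{"grip":[8,8,8,8,8],"dp":[[0,0,0],[0,0,0],[0,0,0],[0,0,0],[0,0,0]],"rot":[[0,0,0],[0,0,0],[0,0,0],[0,0,0],[0,0,0]]}'
python3 - <<'E'
from h import *
p,M=tool(); w=p[:2]-[.575,.148]; print(np.hypot(*w),np.degrees(np.arctan2(w[1],w[0])))
E
```

```text
time: 5.15
tcp_pos: [0.6306, 0.1508, 0.1009]
orientation: [0.002, 1.0, 0.002, -0.002]
ft_force: [-5.7, 5.2, 7.3]
opening: 0.0117
grasp_force: 29.9
time: 5.65
tcp_pos: [0.6271, 0.1323, 0.1009]
orientation: [0.176, 0.984, 0.002, -0.002]
ft_force: [-5.9, 6.1, 6.4]
opening: 0.0114
grasp_force: 29.6
time: 6.15
tcp_pos: [0.6271, 0.1321, 0.101]
orientation: [0.175, 0.985, 0.002, -0.002]
ft_force: [-5.5, 4.7, 7.1]
opening: 0.0117
grasp_force: 32.0
t 6.15 tcp [0.6271 0.1321 0.101 ] xang 159.81 z [-0.004  0.005 -1.   ] F [-5.5  4.7  7.1] J [-0.29  0.74  0.09  1.59 -0.09  0.82  1.05] open 0.011672835932913773 32.035417556762695
0.054438677907184214 -17.02536311996974
```

```bash
python3 -m pendant '{"grip":[16,24,34,44,50],"dp":[[0,0,0],[0,0,0],[0,0,0],[0,0,0],[0,0,0]],"rot":[[0,0,0],[0,0,0],[0,0,0],[0,0,0],[0,0,0]]}'
python3 -m pendant '{"grip":[60,60,60,60,60],"dp":[[0,0,-0.01],[0,0,-0.03],[0,0,-0.03],[0,0,-0.03],[0,0,-0.03]],"rot":[[0,0,0],[0,0,0],[0,0,0],[0,0,0],[0,0,0]]}'
python3 -m pendant '{"grip":[60,60,60,60,60],"dp":[[0.015,0.042,0],[0.015,0.042,0],[0.015,0.042,0],[0.015,0.042,0],[0.015,0.042,0]],"rot":[[0,0,0],[0,0,0],[0,0,0],[0,0,0],[0,0,0]]}'
python3 -m pendant '{"grip":[60,60,60,60,60],"dp":[[0.015,0.042,0],[0.015,0.042,0],[0,0,0],[0,0,0],[0,0,0]],"rot":[[0,0,0],[0,0,0],[0,0,0],[0,0,0],[0,0,0]]}'
python3 - <<'E'
from h import *
tool()
p,d=env.capture("top"); cv2.imwrite("pics/t2.png",p); np.save("pics/t2.npy",d)
cv2.imwrite("pics/g2.png",cv2.resize(p[80:180,170:270],None,fx=6,fy=6,interpolation=2))
E
```

```text
time: 6.65
tcp_pos: [0.6292, 0.1273, 0.1001]
orientation: [0.177, 0.984, -0.0, 0.0]
ft_force: [0.4, 0.5, -0.2]
opening: 0.0501
grasp_force: 0.0
time: 7.15
tcp_pos: [0.6291, 0.1279, 0.2325]
orientation: [0.176, 0.984, 0.0, 0.001]
ft_force: [0.3, 0.1, 0.3]
opening: 0.06
grasp_force: 0.0
time: 7.65
tcp_pos: [0.6316, 0.3527, 0.2314]
orientation: [0.177, 0.984, 0.0, 0.001]
ft_force: [1.1, 0.3, 0.3]
opening: 0.06
grasp_force: 0.0
time: 8.15
tcp_pos: [0.6336, 0.4382, 0.2308]
orientation: [0.177, 0.984, -0.001, 0.001]
ft_force: [0.1, -0.8, -0.5]
opening: 0.0597
grasp_force: 0.0
t 8.15 tcp [0.6336 0.4382 0.2308] xang 159.56 z [ 0.001 -0.002 -1.   ] F [ 0.1 -0.8 -0.5] J [-0.68  0.84  0.11  0.97 -0.08  1.33  0.63] open 0.05969744108357665 0.0
```

View pics/g2.png

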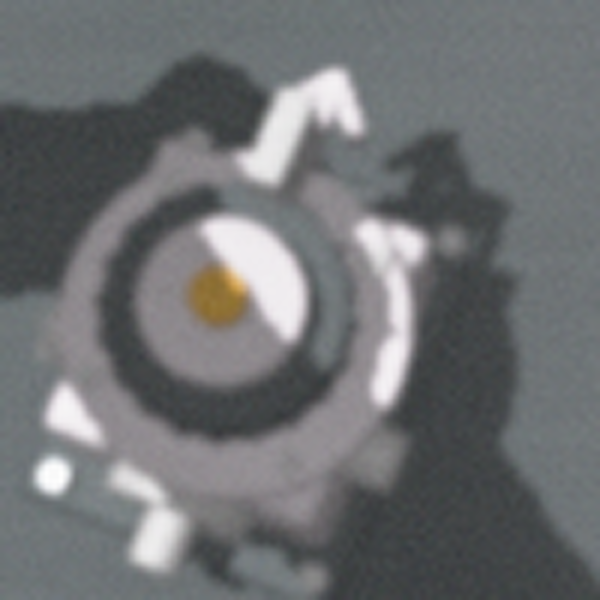

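```bash
cat > lug.py <<'E'
from h import *
def cloud(d):
    m=env.camera_model("top"); W=np.array(m["world_to_cam"])
    v,u=np.mgrid[85:185,165:265]; u=u.ravel();v=v.ravel()
    uv=np.c_[u,v]; z=d[v,u]
    c=np.linalg.inv(W)[:3,3]; q=ray("top",uv,0.)
    dep=-(W[2,:3]@q.T+W[2,3]); P=c+(q-c)*(z/dep)[:,None]; return P[z>0]
def lug(d,ax=np.array([.575,.148])):
    P=cloud(d); w=P[:,:2]-ax; r=np.hypot(*w.T)
    cap=P[(r<.032)&(P[:,2]>.112)&(P[:,2]<.14)]
    L=P[(r>.038)&(r<.08)&(P[:,2]>.122)&(P[:,2]<.142)]
    c=L[:,:2].mean(0); e=np.linalg.svd(L[:,:2]-c)[2][0]; w=c-ax
    e=e*np.sign(e@w)
    print("cap",len(cap),((cap[:,:2].max(0)+cap[:,:2].min(0))/2).round(4),cap[:,:2].mean(0).round(4),"z",np.median(cap[:,2]).round(4)); A=lambda w:np.degrees(np.arctan2(w[1],w[0])).round(2)
    print("lug n",len(L),"c",c.round(4),"z",np.median(L[:,2]).round(4),"r",np.hypot(*w).round(4),"pos ang",A(w),"pca ang",A(e))
    # pointer
    r=np.hypot(*(P[:,:2]-ax).T); an=np.degrees(np.arctan2(*(P[:,:2]-ax).T[::-1]))
    N=P[(r>.064)&(r<.098)&(P[:,2]>.055)&(P[:,2]<.09)&(abs(an+20)<25)]; w=N[:,:2].mean(0)-ax; print("ptr",len(N),np.hypot(*w).round(4),A(w),"z",np.median(N[:,2]).round(4))
E
python3 - <<'E'
from lug import *
for f in("top0","t2"): lug(np.load(f"pics/{f}.npy"))
g=lambda x,y:(170+(x-2.5)/6,80+(y-2.5)/6)
ax=[.575,.148]
for n,p,z in[("lug top out",g(293,93),.131),("lug in",g(263,168),.131),("ptr tip",g(340,70),.077),("barb",g(358,132),.077),("cap",g(222,302),.122),("ring",g(228,312),.103)]:
    w=ray("top",[p],z)[0][:2]; d=w-ax; print(n,w.round(4),np.hypot(*d).round(4),np.degrees(np.arctan2(d[1],d[0])).round(1))
E
```

```text
cap 393 [0.5733 0.1488] [0.5734 0.148 ] z 0.1138
lug n 107 c [0.6167 0.1813] z 0.1299 r 0.0534 pos ang 38.63 pca ang 37.18
ptr 120 0.079 -20.38 z 0.076
cap 391 [0.573  0.1488] [0.5738 0.148 ] z 0.114
lug n 108 c [0.6245 0.1286] z 0.13 r 0.0531 pos ang -21.45 pca ang -21.27
ptr 76 0.0819 -22.7 z 0.077
lug top out [0.6392 0.1262] 0.0678 -18.8
lug in [0.6142 0.1349] 0.0414 -18.5
ptr tip [0.6636 0.1161] 0.0941 -19.8
barb [0.6419 0.1092] 0.0773 -30.1
cap [0.5721 0.1475] 0.0029 -170.8
ring [0.5729 0.1479] 0.0021 -176.8
```

```bash
python3 - <<'E'
from lug import *
out=[]
for f,g in(("top0","top0"),("t2","t2")):
    d=np.load(f"pics/{f}.npy"); im=cv2.imread(f"pics/{g}.png")
    m=env.camera_model("top"); W=np.array(m["world_to_cam"])
    v,u=np.mgrid[0:384,0:512]; uv=np.c_[u.ravel(),v.ravel()]
    c=np.linalg.inv(W)[:3,3]; q=ray("top",uv,0.); dep=-(q@W[2,:3]+W[2,3]); P=c+(q-c)*(d.ravel()/dep)[:,None]
    A=lambda w:np.degrees(np.arctan2(w[1],w[0])).round(2)
    ye=cv2.inRange(cv2.cvtColor(im,cv2.COLOR_BGR2HSV),(10,110,60),(32,255,255))[100:160,180:240]; yy,xx=np.nonzero(ye); yc=(xx.mean()+180,yy.mean()+100)
    ax=ray("top",[yc],.122)[0,:2]; print(f,"yellow",yc,ax.round(4))
    r=np.hypot(*(P[:,:2]-ax).T); an=np.degrees(np.arctan2(P[:,1]-ax[1],P[:,0]-ax[0]))
    L=(r>.036)&(r<.08)&(P[:,2]>.122)&(P[:,2]<.142); N=(r>.066)&(r<.1)&(P[:,2]>.06)&(P[:,2]<.09)&(abs(an+20)<22)
    for nm,S,z in(("lug",L,.131),("ptr",N,.077)):
        Q=ray("top",uv[S],z)[:,:2]; ce=Q.mean(0); e=np.linalg.svd(Q-ce)[2][0]
        print(nm,S.sum(),"px",uv[S].mean(0).round(2),"c",ce.round(4),"r",np.hypot(*(ce-ax)).round(4),"ang",A(ce-ax),"pca",A(e*np.sign(e@(ce-ax))))
        k=uv[S]; o=im if nm=="lug" else o
        mk=np.zeros(d.shape,np.uint8); mk[k[:,1],k[:,0]]=1
        if nm=="lug": big=cv2.resize(im[80:160,175:240],None,fx=6,fy=6,interpolation=0)
        cs,_=cv2.findContours(cv2.resize(mk[80:160,175:240],None,fx=6,fy=6,interpolation=0),0,1); cv2.drawContours(big,cs,-1,(0,0,255) if nm=="lug" else (0,255,0),1)
    out.append(big)
cv2.imwrite("pics/ov.png",np.hstack(out))
E
```

```text
top0 yellow (np.float64(206.135593220339), np.float64(129.01694915254237)) [0.5739 0.1485]
lug 108 px [189.63 106.16] c [0.6163 0.1811] r 0.0535 ang 37.55 pca 36.87
ptr 118 px [223.97  98.16] c [0.6489 0.1203] r 0.0801 ang -20.59 pca 52.48
t2 yellow (np.float64(205.9016393442623), np.float64(128.9016393442623)) [0.5741 0.1489]
lug 114 px [216.81 103.06] c [0.6233 0.1287] r 0.0532 ang -22.35 pca -19.68
ptr 75 px [225.97  97.4 ] c [0.6506 0.1163] r 0.0832 ang -23.14 pca 30.57
```

View pics/ov.png

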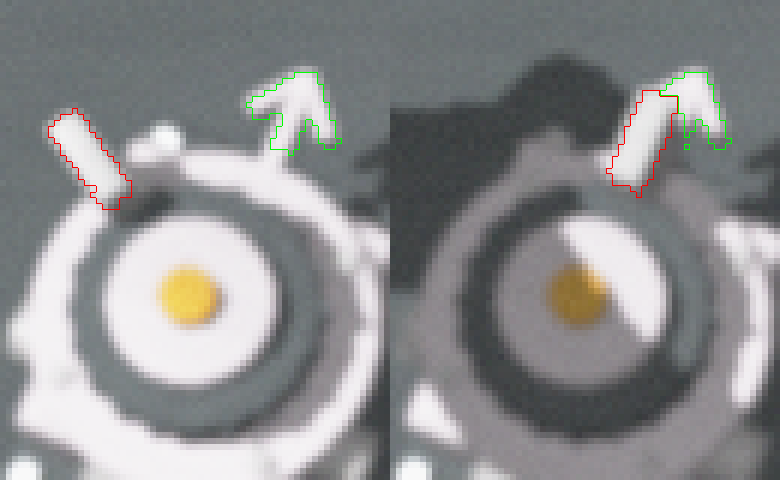

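Overlay: the lug's depth mask (216.8,103.1 px) now lies along the pointer, within about 1–2°. I'll check it with the side camera, using tighter top-face masks.

```bash
cat > chk.py <<'E'
from h import *
def chk(n,d,ax0=np.array([.574,.148])):
    m=env.camera_model(n); W=np.array(m["world_to_cam"]); v,u=np.mgrid[0:384,0:512]; uv=np.c_[u.ravel(),v.ravel()]
    c=np.linalg.inv(W)[:3,3]; q=ray(n,uv,0.); dep=-(q@W[2,:3]+W[2,3]); P=c+(q-c)*(d.ravel()/dep)[:,None]
    P=P[d.ravel()>0]; A=lambda w:np.degrees(np.arctan2(w[1],w[0])).round(2)
    r=np.hypot(*(P[:,:2]-ax0).T); an=np.degrees(np.arctan2(P[:,1]-ax0[1],P[:,0]-ax0[0]))
    S=(r<.031)&(P[:,2]>.108)&(P[:,2]<.128); C=P[S]; 
    # cap centre: min enclosing circle of the cap points
    cc,cr=cv2.minEnclosingCircle((C[:,:2]*1000).astype(np.float32)); ax=np.array(cc)/1000
    print(n,"cap centre",ax.round(4),"r",round(cr,1),"mean",C[:,:2].mean(0).round(4))
    for nm,L in(("lug",P[(r>.034)&(r<.08)&(P[:,2]>.1265)&(P[:,2]<.137)]),("ptr",P[(r>.07)&(r<.1)&(P[:,2]>.071)&(P[:,2]<.083)&(abs(an+20)<25)])):
        rc=cv2.minAreaRect((L[:,:2]*1000).astype(np.float32)); ce=L[:,:2].mean(0); e=np.linalg.svd(L[:,:2]-ce)[2][0]
        for a in(ax,ax0): print(" ",nm,len(L),ce.round(4),"r",np.hypot(*(ce-a)).round(4),"ang",A(ce-a),"pca",A(e*np.sign(e@(ce-a))),"rect",np.round(rc[0],1),np.round(rc[1],1),round(rc[2],1))
E
python3 - <<'E'
from chk import *
p,d=env.capture("side"); np.save("pics/s2.npy",d); cv2.imwrite("pics/s2.png",p)
p,e=env.capture("top")
for n,x in(("side",np.load("pics/side0.npy")),("side",d),("top",np.load("pics/top0.npy")),("top",e)): chk(n,x)
E
```

```text
side cap centre [0.578  0.1499] r 28.2 mean [0.5761 0.1455]
  lug 58 [0.6183 0.182 ] r 0.0515 ang 38.54 pca 34.62 rect [618.9 184.6] [34.  13.5] 38.2
  lug 58 [0.6183 0.182 ] r 0.0558 ang 37.51 pca 34.62 rect [618.9 184.6] [34.  13.5] 38.2
  ptr 71 [0.6516 0.1219] r 0.0787 ang -20.86 pca -106.53 rect [649.9 126.5] [24.8 28.8] 14.8
  ptr 71 [0.6516 0.1219] r 0.0819 ang -18.6 pca -106.53 rect [649.9 126.5] [24.8 28.8] 14.8
side cap centre [0.5765 0.1491] r 28.5 mean [0.5759 0.1455]
  lug 64 [0.6256 0.1302] r 0.0526 ang -21.05 pca -21.33 rect [627.1 131.9] [14.2 30.9] 69.8
  lug 64 [0.6256 0.1302] r 0.0546 ang -19.06 pca -21.33 rect [627.1 131.9] [14.2 30.9] 69.8
  ptr 75 [0.6513 0.1221] r 0.0795 ang -19.85 pca -103.63 rect [651.5 125.6] [25.7 28.3] 12.4
  ptr 75 [0.6513 0.1221] r 0.0816 ang -18.54 pca -103.63 rect [651.5 125.6] [25.7 28.3] 12.4
top cap centre [0.5741 0.1485] r 28.0 mean [0.5733 0.1484]
  lug 100 [0.6175 0.1819] r 0.0548 ang 37.51 pca 37.45 rect [617.5 181.9] [32.4 12. ] 36.9
  lug 100 [0.6175 0.1819] r 0.0551 ang 37.92 pca 37.45 rect [617.5 181.9] [32.4 12. ] 36.9
  ptr 98 [0.6508 0.1202] r 0.0819 ang -20.29 pca 64.9 rect [648.1 122.3] [24.8 25.3] 19.7
  ptr 98 [0.6508 0.1202] r 0.0817 ang -19.92 pca 64.9 rect [648.1 122.3] [24.8 25.3] 19.7
top cap centre [0.5743 0.1486] r 28.2 mean [0.5733 0.1483]
  lug 100 [0.6243 0.1291] r 0.0536 ang -21.31 pca -21.95 rect [624.7 129.2] [12.3 31.3] 67.7
  lug 100 [0.6243 0.1291] r 0.0537 ang -20.59 pca -21.95 rect [624.7 129.2] [12.3 31.3] 67.7
  ptr 67 [0.6517 0.1164] r 0.0838 ang -22.57 pca 34.45 rect [650.2 115.6] [27.2 15.3] 36.3
  ptr 67 [0.6517 0.1164] r 0.0839 ang -22.11 pca 34.45 rect [650.2 115.6] [27.2 15.3] 36.3
```

Both cameras put the lug within about 1° of the pointer, the ring is released and the arm is clear. I'm handing in.

```bash
python3 -c "
from workcell import env
print(env.sign_off())"
```

```text
the job is handed in; nothing more can be done
None
```

I turned the larger pump's lock ring about 60° clockwise and let go. Both cameras put its lug about 1° past the pointer at most, which is about as fine as they can measure. The arm never went near the smaller pump, and the job is handed in, with no verdict returned.

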